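# Load the display test rack in reverse order

## Task

Move the four display modules from the coloured bays of the incoming rack to the four places of the black test rack, in reverse order: the module that is nearest the white end block of the incoming rack goes to the place farthest from the white end block of the test rack, and so on down the row, so that the one farthest from white ends up nearest to white. Set each one down without dropping it, glass up, flat and square between the ribs and not hanging over the rack's edge, and let go of it.

Things in the scene. Friction and masses are not known exactly. Their poses are not given: they have to be found in the camera images.
- module_red: Loose display module in a red carrier: a red block 52 mm (its x) by 44 mm (its y), 20 mm high, 60 g, with a black glass window on top. Origin: centre of its underside; z up. At the start it lies in the red bay of the incoming rack, its x within 0.05 rad of the bay's x.
- module_yellow: Loose display module in a yellow carrier: a yellow block 52 mm (its x) by 44 mm (its y), 20 mm high, 60 g, with a black glass window on top. Origin: centre of its underside; z up. At the start it lies in the yellow bay of the incoming rack, its x within 0.05 rad of the bay's x.
- module_blue: Loose display module in a blue carrier: a blue block 52 mm (its x) by 44 mm (its y), 20 mm high, 60 g, with a black glass window on top. Origin: centre of its underside; z up. At the start it lies in the blue bay of the incoming rack, its x within 0.05 rad of the bay's x.
- module_green: Loose display module in a green carrier: a green block 52 mm (its x) by 44 mm (its y), 20 mm high, 60 g, with a black glass window on top. Origin: centre of its underside; z up. At the start it lies in the green bay of the incoming rack, its x within 0.05 rad of the bay's x.
- bay_red: Fixed red floor plate of a bay of the incoming rack, 74 (x) by 58 (y) by 2 mm, top 10 mm above the table. Origin: centre of underside. The 4 bays, in changing order, lie 64 mm apart in a row along y; +y points to the rack's white end. Ribs between bays: 4 mm aluminium, tops 22 mm above the table; none on the bay's x sides.
- bay_yellow: Fixed yellow floor plate of a bay of the incoming rack, 74 (x) by 58 (y) by 2 mm, top 10 mm above the table. Origin: centre of underside. The 4 bays, in changing order, lie 64 mm apart in a row along y; +y points to the rack's white end. The grey rack is 80 mm (x) by 310 mm (y).
- bay_blue: Fixed blue floor plate of a bay of the incoming rack, 74 (x) by 58 (y) by 2 mm, top 10 mm above the table. Origin: centre of underside. The 4 bays, in changing order, lie 64 mm apart in a row along y; +y points to the rack's white end. White and black end blocks: 24 mm thick, 47 mm beyond the end bays' centres, tops 30 mm above the table.
- bay_green: Fixed green floor plate of a bay of the incoming rack, 74 (x) by 58 (y) by 2 mm, top 10 mm above the table. Origin: centre of underside. The 4 bays, in changing order, lie 64 mm apart in a row along y; +y points to the rack's white end.
- test_rack: Fixed black base 80 (x) by 310 (y) by 10 mm; origin: centre of its underside, on the table. Four empty places at x = 0, y = -96, -32, +32, +96 mm, each marked by two white lines; 4 mm aluminium ribs between them along y (60 mm clear, tops 22 mm above the table), open towards +x and -x. A white block stands on one end, a black one on the other.
- white_end: White block, 70 by 24 by 20 mm, fixed on one end of the test rack's base: y = +143 or -143 mm in the rack's frame (which one changes; a black twin is at the other). Marks the test rack's white end. Origin: centre of its underside, 10 mm above the table.
There are look-alikes about, which are no part of the job. Several things have the shape of the module_red; the one meant has the colours described above.

How it is judged:
By the outcome, as a careful person would: the job done as asked, in the order asked, and still so for the second after the job is handed in, with the robot touching nothing.
It also fails if it takes over 102 s, if anything falls off the work surface, if the arm or the gripper's body presses on something with over 40 N, if the wrist force passes 120 N, or if a joint passes its speed limit or range.

## Robot

A 7-joint arm with a two-finger parallel gripper is mounted at the origin on the work surface. World frame = base frame: x ahead of the robot, y to its left, z up, the work surface at z = 0. Lengths are in m, angles in rad, forces in N, time in s.
With the tool pointing down it reaches from about 0.425 to 1.025 m from the base axis. Payload 9.4 kg.
Tool frame: the origin (TCP) lies midway between the tips of the shut fingers; the grasp point (between the pads) lies 19 mm behind it; z points along the fingers, y is the line along which they close (so a half turn about z gives the same grasp; the last joint's range is limited). The gripper opens to 85 mm and grips with 20 to 120 N. Pads are 22 mm wide; open, the fingers measure 114 mm over their backs; the gripper's body (76 mm by 85 mm) begins 54 mm behind the grasp point. The pads swing forward as they close: fully open they stand 13 mm farther back than shut.
Start: joints at [-1.214, 0.599, -0.003, 1.599, 0.002, 0.943, -0.08], TCP at [0.305, 0.658, 0.204] pointing down, gripper open.
Joint ranges: [-2.57, 2.57], [-0.35, 1.97], [-1.29, 1.29], [0.11, 2.56], [-1.05, 4.19], [0.11, 1.86], [-2.63, 2.63]. Speed limits (rad/s): [2.22, 2.22, 3.01, 3.01, 3.14, 3.14, 3.14].

## Interface

Orientations are given as a unit quaternion [w, x, y, z].
In Python, from workcell import telemetry, imaging, job gives the robot as it stands. The module is installed in compiled form; this text tells all that it offers.
- The arm moves only by the tool carry_out, never from a script. Its argument "commands" is a list of rows, each a list of 7 numbers: the shift along the tool's x, y, z in cm, then the turn, a rotation vector about the tool's x, y, z in rad, then the finger opening in cm, from 0 to 8.54. In form: [[tx, ty, tz, rx, ry, rz, gripper], ...]. A call has 1 to 10 rows; each row is the pose to reach, as a shift and turn from the pose commanded when the call began, along the tool's axes at that moment; what a row does not reach only later rows make up. A row lasts 1/8 s, in which the tool goes at most 62.5 mm and 10.7 degrees, less where a joint would pass 70% of its speed; a pose out of reach is approached as far as the arm can. A call with a gripper value outside its range is refused whole. The fingers move at their own pace and stop on an object; "newtons" is the grip in N (left out, the last holds). Time passes only in rows, so rows that repeat a pose let the fingers close. It gives the time, the measured TCP pose, the force, the opening and the grip force at its end, in the units of the state.
- telemetry.sense(): the state, without advancing time (a new reading comes with each control period).
- imaging.snapshot(name): name is "scene" or "top"; returns a dict with "color" (384x512x3 uint8, red, green, blue), "mtx" (3x3 intrinsics, pixels), "R" (3x3) and "t" (3): a world point X has camera coordinates R X + t. Camera axes: x right, y down, z forward; pixel columns grow to the right and rows downward; lengths in m; the calibration is good to about 2 mm. A picture is of the moment at which its call begins. There is no depth.
- job.finish_job(): hands the job in; it is judged then, once.
The state is a dict: "t": time; "qpos": joint angles; "dq": joint speeds; "joint_efforts": joint torques, N m; "tcp_pos": TCP position; "tcp_rot": TCP orientation; "ft_force": force on the tool from outside, world axes, zero at the start; "torque": the same for the moment, N m; "gripper_width": opening from 0.0 (shut) to 1.0 (fully open); "grip_force": force on a finger pad.
Only numpy, scipy, OpenCV 4.12 (cv2) and the standard library are available. Lean on these libraries where they do the work, as an engineer would, in place of code of your own. Each camera call takes 0.05 s, during which the arm holds its last target. There are 200 camera calls.

## Working session

There is one attempt and no reset: what is moved stays moved. The work goes in short steps, Python scripts to look and compute and a tool call to move; the robot and the scene stay as the last step left them, time stands still between calls to the robot, and variables do not carry over. Pictures are saved under pics/ and viewed, at most 14 in all, crops included, and the job is handed in when it is done.

Besides the shell and the picture viewer there is one more tool, called after "Emit:" as a command line: name --pt "numbers of a row" for each row, then --argument value for the rest. carry_out: Moves the arm, as the interface text tells. Its arguments: {"type":"object","properties":{"commands":{"type":"array","items":{"type":"array","items":{"type":"number"}}},"newtons":{"type":"number"}},"required":["commands"]}

```bash
mkdir -p pics
python3 - <<'E'
from workcell import telemetry, imaging
import cv2,numpy as np
for n in("top","scene"):
    s=imaging.snapshot(n); cv2.imwrite(f"pics/{n}0.png",cv2.resize(s["color"][:,:,::-1],(800,600),interpolation=cv2.INTER_CUBIC)); np.savez(f"{n}0.npz",**s)
    print(n,s["mtx"].round(1).tolist(),(-s["R"].T@s["t"]).round(3), s["R"].round(2).tolist())
d=telemetry.sense();print({k:np.round(v,3).tolist() for k,v in d.items()})
E
```

```text
top [[477.4, 0.0, 255.5], [0.0, 477.4, 201.1], [0.0, 0.0, 1.0]] [0.341 0.025 1.291] [[-0.02, -1.0, 0.01], [-0.99, 0.02, -0.16], [0.16, -0.01, -0.99]]
scene [[368.3, 0.0, 254.8], [0.0, 368.3, 192.6], [0.0, 0.0, 1.0]] [ 0.799 -0.379  0.73 ] [[0.81, 0.59, 0.0], [0.49, -0.68, -0.54], [-0.32, 0.44, -0.84]]
{'t': 0.1, 'qpos': [-1.214, 0.6, -0.003, 1.6, 0.002, 0.943, -0.08], 'dq': [-0.001, -0.001, 0.001, -0.004, 0.001, 0.001, 0.001], 'joint_efforts': [0.006, -77.799, 1.57, -25.862, 0.013, 0.005, -0.0], 'tcp_pos': [0.305, 0.657, 0.204], 'tcp_rot': [-0.0, 0.215, 0.977, -0.001], 'ft_force': [0.384, -0.45, -0.057], 'torque': [0.001, 0.002, -0.009], 'grip_force': 0.0, 'gripper_width': 1.0}
```

View pics/top0.png

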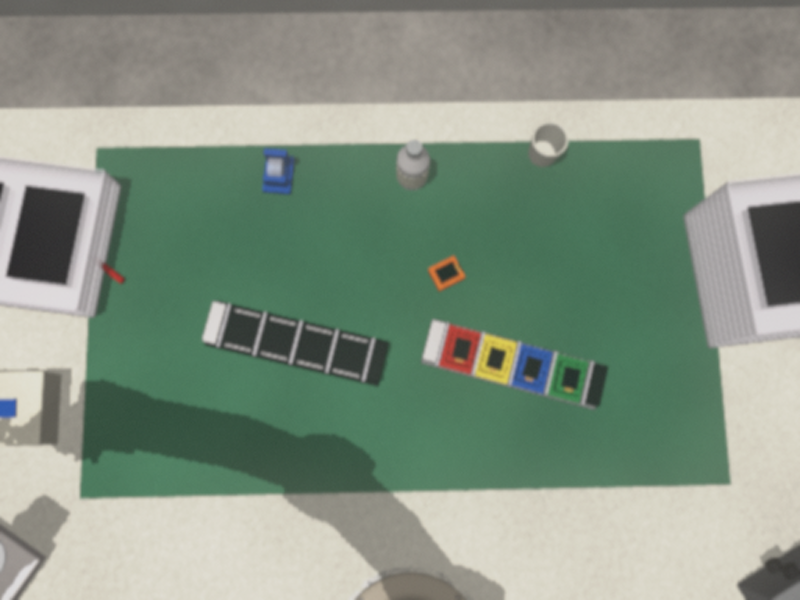

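View pics/scene0.png

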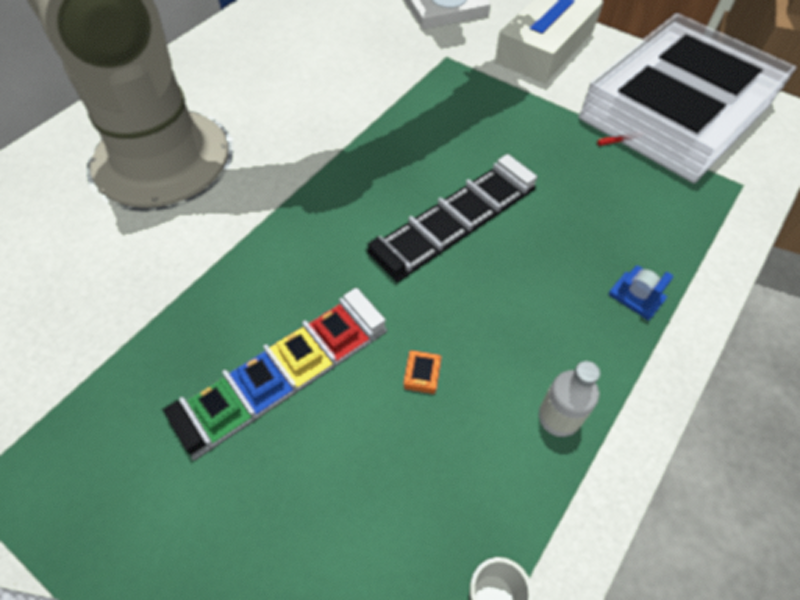

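The top view shows the black test rack with its white block at (213,325) and black end at (378,360). The incoming rack has white at (435,343), then red, yellow, blue, green, and black at (597,384). So red goes farthest from white and green nearest. The orange module and the blue fixture are look-alikes. I'll fit a rendered box model of both racks in each camera.

```bash
cat > fit.py <<'E'
import cv2,numpy as np
from scipy.optimize import minimize
S=4
def proj(s,P): 
    c=P@s["R"].T+s["t"]; p=c@s["mtx"].T; return p[:,:2]/p[:,2:]
def unproj(s,uv,z):
    d=s["R"].T@np.linalg.inv(s["mtx"])@[*uv,1]; o=-s["R"].T@s["t"]; return o+d*(z-o[2])/d[2]
def box(cx,cy,lx,ly,z0,z1,col,yaw=0):
    return (cx,cy,lx,ly,z0,z1,col,yaw)
def draw(img,s,o,b,pose,dark=.7):
    cx,cy,lx,ly,z0,z1,col,yaw=b
    P=np.array([[i*lx/2,j*ly/2] for i,j in((1,1),(1,-1),(-1,-1),(-1,1))])
    for a,t in((yaw,(cx,cy)),(pose[2],pose[:2])):
        c,n=np.cos(a),np.sin(a); P=P@np.array([[c,n],[-n,c]])+t
    f=lambda z:((proj(s,np.c_[P,np.full(4,z)])-o+.5)*S*16).round().astype(np.int32)
    T=f(z1)
    cv2.fillConvexPoly(img,cv2.convexHull(np.r_[T,f(z0)]),tuple(dark*np.array(col,float)),cv2.LINE_AA,4)
    cv2.fillConvexPoly(img,T,tuple(map(float,col)),cv2.LINE_AA,4)
COL=dict(red=(175,35,30),yellow=(225,190,30),blue=(30,65,160),green=(25,115,50))
W=(215,215,215);K=(30,32,32);A=(165,165,165)
def rack(inc,order=(),mods=None,we=1):
    B=[box(0,0,.08,.31,0,.008 if inc else .01,(110,110,110) if inc else K)]
    ys=np.array([.096,.032,-.032,-.096])
    if inc: B+=[box(0,y,.074,.058,.008,.01,COL[c]) for y,c in zip(ys,order)]
    else: B+=[box(sx*.03,y,.0025,.05,.0099,.01,W) for y in ys for sx in(-1,1)] if 0 else []
    B+=[box(0,y,.08,.004,.01,.022,A) for y in(-.128,-.064,0,.064,.128)]
    B+=[box(0,.143*we,.07,.024,.01,.03,W),box(0,-.143*we,.07,.024,.01,.03,K)]
    if mods is not None:
        for i,c in enumerate(order):
            m=mods[3*i:3*i+3]; B.append(box(m[0],ys[i]+m[1],.052,.044,.01,.03,COL[c],m[2]))
    return B
def cost(s,roi,B,pose,mask=None,ret=False):
    x0,y0,x1,y1=roi; o=np.array([x0,y0])
    ref=cv2.GaussianBlur(s["color"][y0:y1,x0:x1].astype(np.float32),(0,0),.8)
    bg=np.median(ref[[0,-1]].reshape(-1,3),0)
    img=np.tile(bg.astype(np.float32),((y1-y0)*S,(x1-x0)*S,1))
    for b in B: draw(img,s,o,b,pose)
    img=cv2.GaussianBlur(cv2.resize(img,(x1-x0,y1-y0),interpolation=cv2.INTER_AREA),(0,0),1.0)
    if ret: return ref,img
    return np.minimum(np.abs(img-ref),80).mean()
def roi_of(s,pose):
    P=[]
    for x in(-.05,.05):
        for y in(-.17,.17):
            c,n=np.cos(pose[2]),np.sin(pose[2]); P.append([pose[0]+c*x-n*y,pose[1]+n*x+c*y,.01])
    p=proj(s,np.array(P)); return [*np.maximum(p.min(0).astype(int)-3,0),*np.minimum(p.max(0).astype(int)+4,[512,384])]
def nm(f,x,st):
    x=np.array(x,float)
    for k in(1,.4):
        x=minimize(f,x,method="Nelder-Mead",options=dict(initial_simplex=np.vstack([x]+[x+k*np.eye(len(x))[i]*st[i] for i in range(len(x))]),maxfev=400*len(x),xatol=5e-5,fatol=1e-4)).x
    return x
E
cat > m0.py <<'E'
from fit import *
s=dict(np.load("top0.npz")); k=.64
def init(a,b):
    a=unproj(s,np.array(a)*k,.03);b=unproj(s,np.array(b)*k,.03);d=(a-b)[:2];m=(a+b)[:2]/2
    return np.array([*m,np.arctan2(d[1],d[0])-np.pi/2]),np.linalg.norm(d)
i1,l1=init((213,325),(378,360));i2,l2=init((435,343),(597,384));print(i1,l1,i2,l2)
order=["red","yellow","blue","green"]; vis=[]
for n in("top","scene"):
    s=dict(np.load(n+"0.npz"))
    r=roi_of(s,i1);B=rack(0);f=lambda p:cost(s,r,B,p);p=nm(f,i1,[.01,.01,.05]);print(n,"test",p.round(4),f(p)); vis+=[np.hstack(cost(s,r,B,p,ret=True))]
    r=roi_of(s,i2)
    f=lambda q:cost(s,r,rack(1,order,q[3:]),q[:3]); q=np.r_[i2,np.zeros(12)]
    q[:3]=nm(lambda p:f(np.r_[p,np.zeros(12)]),i2,[.01,.01,.05])
    for _ in range(2):
        for j in range(4):
            sl=slice(3+3*j,6+3*j)
            def g(m): t=q.copy();t[sl]=m;return f(t)
            q[sl]=nm(g,q[sl],[.004,.004,.04])
        def g(m): t=q.copy();t[:3]=m;return f(t)
        q[:3]=nm(g,q[:3],[.003,.003,.02])
    print(n,"inc",q[:3].round(4),f(q));print(q[3:].reshape(4,3).round(4)); vis+=[np.hstack(cost(s,r,rack(1,order,q[3:]),q[:3],ret=True))]
    np.savez(n+"fit.npz",test=p,inc=q)
w=max(v.shape[1] for v in vis);V=np.vstack([np.pad(v,((0,0),(0,w-v.shape[1]),(0,0))) for v in vis])
c=min(800/V.shape[1],600/V.shape[0]);cv2.imwrite("pics/fit0.png",cv2.resize(V,None,fx=c,fy=c)[:,:,::-1])
E
time python3 m0.py
```

```text
[ 0.50210706  0.18404473 -0.22994739] 0.2875245946212201 [ 0.45873708 -0.1894604  -0.27006629] 0.28230826989499413
top test [ 0.5057  0.1851 -0.2481] 12.998562
top inc [ 0.4611 -0.1884 -0.2806] 10.138181
[[ 0.0074 -0.0042  0.0159]
 [ 0.0049 -0.0033  0.0412]
 [ 0.0016  0.001  -0.0155]
 [ 0.0044  0.0006 -0.0921]]
scene test [ 0.5038  0.1875 -0.2484] 11.407279
scene inc [ 0.4605 -0.1887 -0.2817] 11.47417
[[ 0.0004 -0.0005 -0.0016]
 [-0.0007  0.0038 -0.0466]
 [ 0.0005  0.0023 -0.0398]
 [ 0.0008 -0.      0.0237]][ WARN:0@27.071] global loadsave.cpp:1063 imwrite_ Unsupported depth image for selected encoder is fallbacked to CV_8U.

real	0m28.074s
user	0m27.653s
sys	0m0.513s
```

View pics/fit0.png

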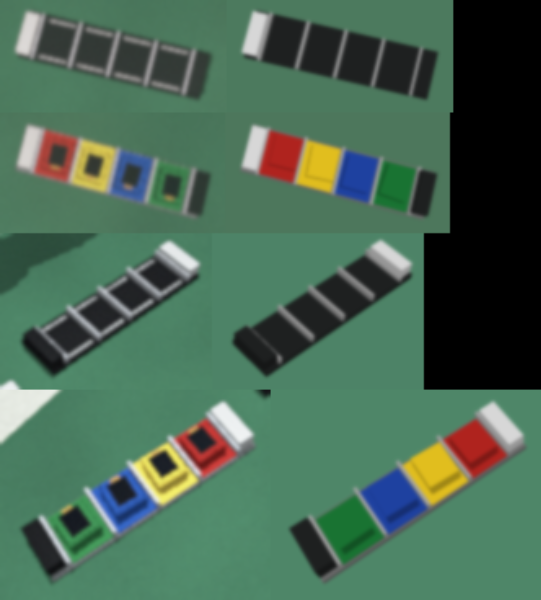

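The fits agree within about 2.5 mm between cameras, with incoming order red, yellow, blue, green from white. The module offsets are less certain, so I'll refine them from the dark glass windows and compute the first move.

Run:
```python
from fit import *
inc=(np.load("topfit.npz")["inc"][:3]+np.load("scenefit.npz")["inc"][:3])/2
test=(np.load("topfit.npz")["test"]+np.load("scenefit.npz")["test"])/2
print(inc,test)
for n in("top","scene"):
    s=dict(np.load(n+"0.npz")); p=np.load(n+"fit.npz")["inc"][:3]
    c,sn=np.cos(p[2]),np.sin(p[2]);R=np.array([[c,-sn],[sn,c]])
    N=100;g=np.linspace(-.024,.024,N)
    for y in(.096,.032,-.032,-.096):
        X,Y=np.meshgrid(g,g,indexing="ij");P=np.c_[X.ravel(),Y.ravel()+y]@R.T+p[:2]
        uv=proj(s,np.c_[P,np.full(len(P),.03)]).astype(np.float32)
        m=cv2.remap(s["color"],uv[:,0].reshape(N,N),uv[:,1].reshape(N,N),cv2.INTER_LINEAR).max(2).astype(float)
        m=m<(m.min()+.4*(np.median(m)-m.min()))
        k,l,st,ce=cv2.connectedComponentsWithStats(m.astype(np.uint8)); d=[(abs(ce[i]-50).sum()-st[i,4]/20,i) for i in range(1,k)];i=min(d)[1]
        pts=np.argwhere(l==i).astype(np.float32);print(n,y,"glass x,y mm",(g[np.clip(pts.mean(0).astype(int),0,N-1)]*1000).round(1),"area",st[i,4]*.48**2,cv2.minAreaRect(pts)[1:])
```

```text
[ 0.46080215 -0.18856191 -0.28117379] [ 0.50471936  0.18628328 -0.24822686]
top 0.096 glass x,y mm [-0.7 -2.2] area 686.592 ((63.36444854736328, 48.20362854003906), 1.5911403894424438)
top 0.032 glass x,y mm [-2.2  1.7] area 679.9104 ((48.326194763183594, 63.4519157409668), 87.27368927001953)
top -0.032 glass x,y mm [-1.2  2.7] area 687.9744 ((48.041568756103516, 64.85177612304688), 87.51044464111328)
top -0.096 glass x,y mm [-1.2 -0.7] area 664.704 ((61.99999237060547, 46.99999237060547), -0.0)
scene 0.096 glass x,y mm [-0.7 -0.2] area 719.7696 ((64.96507263183594, 49.15599822998047), 1.1934893131256104)
scene 0.032 glass x,y mm [-2.2  3.2] area 717.696 ((48.41484832763672, 65.7670669555664), 88.63607025146484)
scene -0.032 glass x,y mm [-1.2  4.1] area 725.5296 ((49.25244140625, 66.12059020996094), 86.3086166381836)
scene -0.096 glass x,y mm [-1.2  0.7] area 739.584 ((65.71790313720703, 50.38705825805664), 2.862405300140381)
```

```bash
cat > go.py <<'E'
import sys,numpy as np
from scipy.spatial.transform import Rotation as Ro
from workcell import telemetry
INC=[.4608,-.1886,-.2812];TEST=[.5047,.1863,-.2482]
Y=dict(red=.096-.001,yellow=.032+.0025,blue=-.032+.0034,green=-.096)
T=dict(red=-.096,yellow=-.032,blue=.032,green=.096)
def target(w,c):
    p=INC if w=="pick" else TEST; y=(Y if w=="pick" else T)[c]
    return np.array([p[0]-np.sin(p[2])*y,p[1]+np.cos(p[2])*y]),p[2]
def shift(P,q,xy,z,yaw):
    R=Ro.from_quat(np.roll(q,-1)); a=[np.cos(yaw),np.sin(yaw),0];D=Ro.from_matrix(np.c_[np.cross(a,[0,0,-1]),a,[0,0,-1]])
    return np.r_[R.inv().apply(np.r_[xy,z]-P)*100,(R.inv()*D).as_rotvec()].round(3)
if __name__=="__main__":
    s=telemetry.sense();P,q=s["tcp_pos"],s["tcp_rot"]
    w,c,z=sys.argv[1:4];xy,yaw=target(w,c);print("target",xy.round(4),yaw,"t",s["t"]);print(shift(P,q,xy,float(z),yaw).tolist())
    if w=="pick":  # then from there to the place
        a=[np.cos(yaw),np.sin(yaw),0];D=Ro.from_matrix(np.c_[np.cross(a,[0,0,-1]),a,[0,0,-1]]);t,ty=target("place",c)
        print("carry (level)",shift(np.r_[xy,float(z)],np.roll(D.as_quat(),1),t,float(z),ty).tolist())
E
python3 go.py pick red .1
```

```text
target [ 0.4872 -0.0973] -0.2812 t 0.1
[-48.287, -60.801, 10.451, -0.001, 0.001, 1.418]
carry (level) [18.141, -5.869, 0.0, 0.0, 0.0, -0.033]
```

Emit:
carry_out --pt "-5 -6 1 0 0 0.15 8.5" --pt "-10 -12 2 0 0 0.3 8.5" --pt "-15 -18 3 0 0 0.45 8.5" --pt "-20 -24 4 0 0 0.6 8.5" --pt "-24 -30 5 0 0 0.75 8.5" --pt "-28 -36 6 0 0 0.9 8.5" --pt "-33 -42 7 0 0 1.05 8.5" --pt "-38 -48 8 0 0 1.2 8.5" --pt "-43 -54 9 0 0 1.35 8.5" --pt "-48.3 -60.8 10.4 0 0 1.418 8.5" --newtons 40

```text
t: 1.35
tcp_pos: [0.4506, 0.0541, 0.1225]
tcp_rot: [0.0, 0.8, 0.6, 0.0]
ft_force: [1.6, -0.4, 0.0]
gripper_width: 0.998
grip_force: 0.0
```

Emit:
carry_out --pt "0 0 0 0 0 0 8.5" --pt "0 0 0 0 0 0 8.5"

```text
t: 1.6
tcp_pos: [0.4501, 0.0558, 0.1227]
tcp_rot: [-0.0, 0.799, 0.601, -0.0]
ft_force: [-0.3, 0.6, 0.8]
gripper_width: 1.001
grip_force: 0.0
```

```bash
python3 go.py pick red .1
```

```text
target [ 0.4872 -0.0973] -0.2812 t 1.6
[-13.681, 7.817, 2.261, -0.001, -0.0, -0.0]
carry (level) [18.141, -5.869, 0.0, 0.0, 0.0, -0.033]
```

Emit:
carry_out --pt "-5 2.8 0.8 0 0 0 8.5" --pt "-10 5.6 1.6 0 0 0 8.5" --pt "-13.7 7.8 2.3 0 0 0 8.5" --pt "-13.7 7.8 4.3 0 0 0 8.5" --pt "-13.7 7.8 4.3 0 0 0 8.5" --pt "-13.7 7.8 4.3 0 0 0 8.5"

```text
t: 2.35
tcp_pos: [0.4874, -0.0958, 0.0801]
tcp_rot: [-0.0, 0.798, 0.602, 0.0]
ft_force: [0.8, -0.3, 0.3]
gripper_width: 0.998
grip_force: 0.0
```

```bash
python3 go.py pick red .013
python3 - <<'E'
from workcell import imaging
import cv2
a=imaging.snapshot("scene")["color"][120:320,80:330,::-1];b=imaging.snapshot("top")["color"][180:280,250:410,::-1]
cv2.imwrite("pics/hover.png",cv2.resize(a,(750,600),interpolation=cv2.INTER_CUBIC))
E
```

```text
target [ 0.4872 -0.0973] -0.2812 t 2.35
[-0.154, 0.025, 6.713, -0.0, -0.0, 0.003]
carry (level) [18.141, -5.869, 0.0, 0.0, 0.0, -0.033]
```

View pics/hover.png

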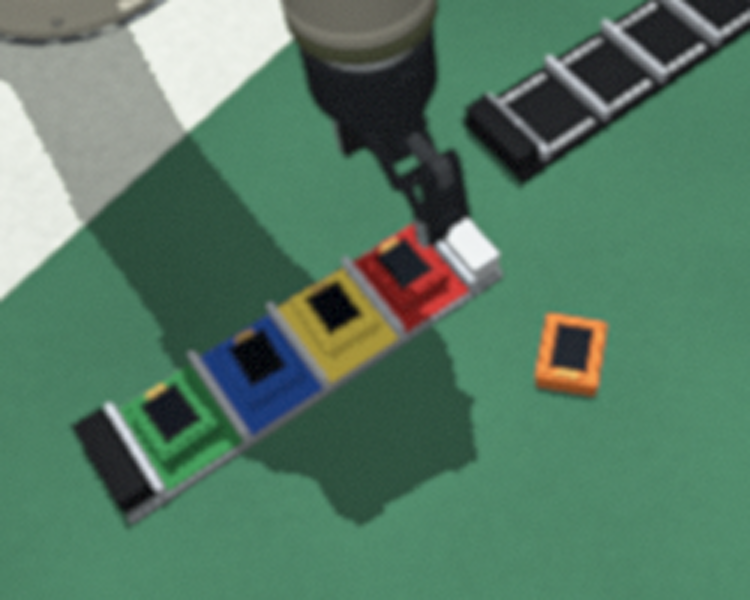

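The picture shows the near finger at (440,220), just where the +x finger at this height should project, over the red module. Descending.

Emit:
carry_out --pt "-0.1 0 2 0 0 0 8.5" --pt "-0.1 0 4 0 0 0 8.5" --pt "-0.1 0 5.5 0 0 0 8.5" --pt "-0.1 0 6.3 0 0 0 8.5" --pt "-0.1 0 6.65 0 0 0 8.5" --pt "-0.1 0 6.65 0 0 0 8.5" --pt "-0.1 0 6.65 0 0 0 4.5" --pt "-0.1 0 6.65 0 0 0 4.5" --pt "-0.1 0 6.65 0 0 0 4.5" --pt "-0.1 0 6.65 0 0 0 4.5" --newtons 40

```text
t: 3.7
tcp_pos: [0.4869, -0.0985, 0.0134]
tcp_rot: [0.0, 0.799, 0.601, 0.0]
ft_force: [-0.3, 0.4, 0.3]
gripper_width: 0.532
grip_force: 0.0
```

Emit:
carry_out --pt "0 0 0 0 0 0 4.5" --pt "0 0 0 0 0 0 4.5" --pt "0 0 0 0 0 0 4.5" --pt "0 0 0 0 0 0 4.5"

```text
t: 4.2
tcp_pos: [0.4869, -0.0985, 0.0132]
tcp_rot: [-0.0, 0.799, 0.601, -0.0]
ft_force: [-0.4, 0.5, -0.1]
gripper_width: 0.524
grip_force: 0.0
```

Run:
```python
from workcell import imaging
import cv2
a=imaging.snapshot("scene")["color"][150:270,140:300,::-1]
cv2.imwrite("pics/g1.png",cv2.resize(a,(800,600),interpolation=cv2.INTER_CUBIC))
```

```text
(no output)
```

View pics/g1.png

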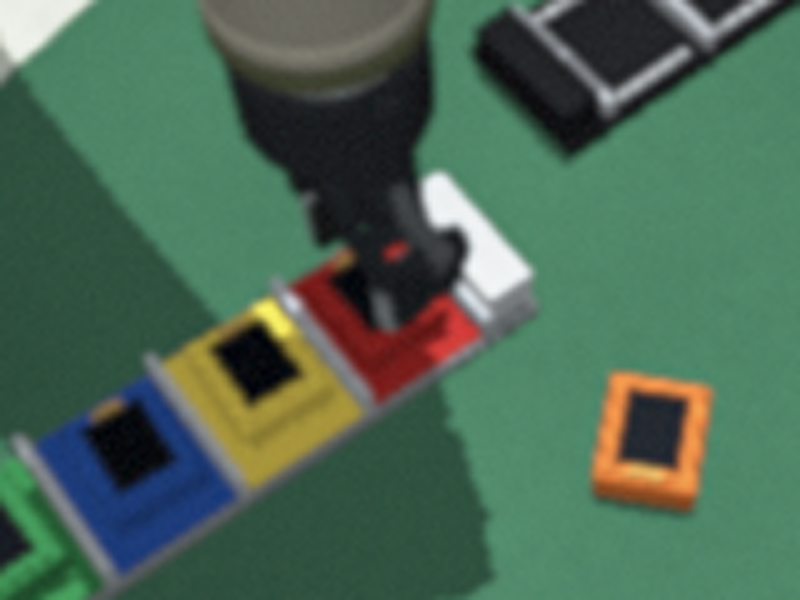

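The view shows the near finger's tip at about (390,325) in the crop, next to the red module's front edge. The fingers have closed to 45 mm with no force, so I'll check which tip height that pixel implies.

Run:
```python
from fit import *
s=dict(np.load("scene0.npz"));y=-.2812;a=np.array([np.cos(y),np.sin(y)]);b=np.array([-a[1],a[0]]);c=np.array([.4869,-.0985])
pr=lambda xy,z:((proj(s,np.array([[*xy,z]]))[0]-[140,150])*5).round()
for r in(.022,.03,.036):
    for z in(.018,.025,.032,.04): print(r,z,pr(c+a*r-b*.011,z),pr(c+a*r+b*.011,z))
print("module top +x edge",pr(c+a*.026-b*.022,.03),pr(c+a*.026+b*.022,.03),"bottom",pr(c+a*.026-b*.022,.01),pr(c+a*.026+b*.022,.01))
```

```text
0.022 0.018 [379. 352.] [420. 325.]
0.022 0.025 [378. 344.] [419. 317.]
0.022 0.032 [376. 336.] [418. 309.]
0.022 0.04 [375. 327.] [417. 300.]
0.03 0.018 [389. 365.] [430. 338.]
0.03 0.025 [388. 357.] [429. 330.]
0.03 0.032 [387. 349.] [428. 322.]
0.03 0.04 [385. 340.] [427. 313.]
0.036 0.018 [397. 374.] [438. 347.]
0.036 0.025 [396. 367.] [437. 339.]
0.036 0.032 [395. 359.] [436. 331.]
0.036 0.04 [393. 350.] [435. 322.]
module top +x edge [361. 359.] [444. 304.] bottom [365. 381.] [446. 327.]
```

The tip pixel implies a height of about 35–40 mm, so the pads passed above the module with no contact. I'll open, go 12 mm lower and close again.

Emit:
carry_out --pt "0 0 0 0 0 0 7.5" --pt "0 0 0 0 0 0 7.5" --pt "0 0 0 0 0 0 7.5" --pt "0 0 0.4 0 0 0 7.5" --pt "0 0 0.8 0 0 0 7.5" --pt "0 0 1.0 0 0 0 7.5" --pt "0 0 1.2 0 0 0 7.5" --pt "0 0 1.2 0 0 0 7.5"

```text
t: 5.25
tcp_pos: [0.4868, -0.0985, 0.0011]
tcp_rot: [-0.0, 0.799, 0.601, -0.0]
ft_force: [-0.5, 0.9, 0.3]
gripper_width: 0.874
grip_force: 0.0
```

Emit:
carry_out --pt "0 0 0 0 0 0 4.5" --pt "0 0 0 0 0 0 4.5" --pt "0 0 0 0 0 0 4.5" --pt "0 0 0 0 0 0 4.5" --pt "0 0 0 0 0 0 4.5" --pt "0 0 0 0 0 0 4.5" --newtons 40

```text
t: 6.0
tcp_pos: [0.4869, -0.0985, 0.0013]
tcp_rot: [0.0, 0.799, 0.601, -0.0]
ft_force: [0.6, -0.8, 0.1]
gripper_width: 0.523
grip_force: 0.0
```

Run:
```python
from workcell import imaging
import cv2,numpy as np
a=imaging.snapshot("scene")["color"][150:250,140:275,::-1]
b=imaging.snapshot("top")["color"][180:280,240:375,::-1]
cv2.imwrite("pics/g2.png",np.hstack([cv2.resize(x,(400,300),interpolation=cv2.INTER_CUBIC) for x in(a,b)]))
```

```text
(no output)
```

View pics/g2.png

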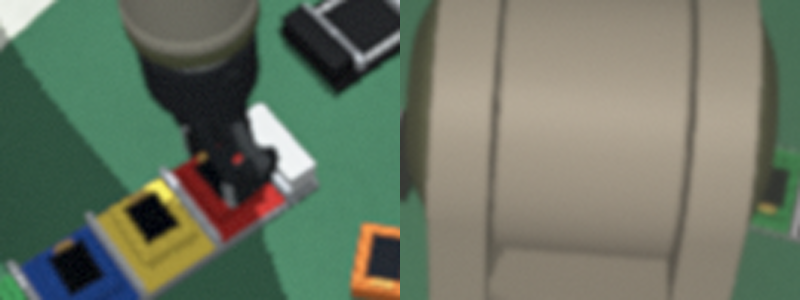

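The tip, at (235,203) in the left panel, is still about level with the module's top. I'll open and go 8 mm lower while watching the force.

Emit:
carry_out --pt "0 0 0 0 0 0 7.5" --pt "0 0 0 0 0 0 7.5" --pt "0 0 0 0 0 0 7.5" --pt "0 0 0.3 0 0 0 7.5" --pt "0 0 0.5 0 0 0 7.5" --pt "0 0 0.7 0 0 0 7.5" --pt "0 0 0.8 0 0 0 7.5" --pt "0 0 0.8 0 0 0 7.5"

```text
t: 7.1
tcp_pos: [0.4868, -0.0985, -0.0068]
tcp_rot: [-0.0, 0.799, 0.601, -0.0]
ft_force: [-0.6, -0.9, 0.0]
gripper_width: 0.878
grip_force: 0.0
```

Emit:
carry_out --pt "0 0 0 0 0 0 4.5" --pt "0 0 0 0 0 0 4.5" --pt "0 0 0 0 0 0 4.5" --pt "0 0 0 0 0 0 4.5" --pt "0 0 0 0 0 0 4.5" --pt "0 0 0 0 0 0 4.5" --newtons 40

```text
t: 7.85
tcp_pos: [0.4869, -0.0985, -0.0063]
tcp_rot: [0.0, 0.799, 0.601, 0.0]
ft_force: [-1.4, 0.4, 5.1]
gripper_width: 0.588
grip_force: 40.6
```

It gripped at 50 mm with 40 N, but only near the module's top edge. I'll regrip 6 mm deeper.

Emit:
carry_out --pt "0 0 0 0 0 0 7.5" --pt "0 0 0 0 0 0 7.5" --pt "0 0 0 0 0 0 7.5" --pt "0 0 0.3 0 0 0 7.5" --pt "0 0 0.5 0 0 0 7.5" --pt "0 0 0.6 0 0 0 7.5" --pt "0 0 0.6 0 0 0 7.5"

```text
t: 8.72
tcp_pos: [0.4868, -0.0985, -0.0128]
tcp_rot: [-0.0, 0.799, 0.601, -0.0]
ft_force: [-0.0, 0.2, 0.7]
gripper_width: 0.88
grip_force: 0.0
```

Emit:
carry_out --pt "0 0 0 0 0 0 4.5" --pt "0 0 0 0 0 0 4.5" --pt "0 0 0 0 0 0 4.5" --pt "0 0 0 0 0 0 4.5" --pt "0 0 0 0 0 0 4.5" --pt "0 0 0 0 0 0 4.5" --newtons 40

```text
t: 9.48
tcp_pos: [0.4869, -0.0985, -0.0125]
tcp_rot: [0.0, 0.799, 0.601, 0.0]
ft_force: [-0.4, 0.1, 6.0]
gripper_width: 0.595
grip_force: 41.8
```

```bash
python3 go.py place red .055; python3 -c "
from workcell import telemetry;s=telemetry.sense();print(s['qpos'])"
```

```text
target [0.4811 0.0932] -0.2482 t 9.475
[18.26, -5.87, -6.746, 0.0, -0.0, -0.033]
[ 0.02081429  0.70806978  0.0942979   2.27189991 -0.36057484  0.1745345
  0.1671087 ]
```

Emit:
carry_out --pt "0 0 -1 0 0 0 4.5" --pt "0 0 -3 0 0 0 4.5" --pt "0 0 -5 0 0 0 4.5" --pt "0 0 -6 0 0 0 4.5" --pt "3 -1 -6 0 0 -0.01 4.5" --pt "7 -2.3 -6 0 0 -0.02 4.5" --pt "11 -3.5 -6 0 0 -0.03 4.5" --pt "15 -4.8 -6 0 0 -0.033 4.5" --pt "18.3 -5.9 -6 0 0 -0.033 4.5" --pt "18.3 -5.9 -6 0 0 -0.033 4.5"

```text
t: 10.72
tcp_pos: [0.4807, 0.0968, 0.0471]
tcp_rot: [-0.0, 0.788, 0.616, 0.0]
ft_force: [-0.2, -0.2, -0.2]
gripper_width: 0.593
grip_force: 41.8
```

Emit:
carry_out --pt "0 0 0 0 0 0 4.5" --pt "0 0 0 0 0 0 4.5"

```text
t: 10.98
tcp_pos: [0.481, 0.0924, 0.0473]
tcp_rot: [0.0, 0.79, 0.614, -0.0]
ft_force: [0.1, -0.7, -0.2]
gripper_width: 0.595
grip_force: 41.8
```

```bash
python3 go.py place red -.0125;  python3 - <<'E'
from workcell import imaging
import cv2,numpy as np
from fit import *
s=imaging.snapshot("scene")
from go import target
xy,yaw=target("place","red"); a=np.array([np.cos(yaw),np.sin(yaw)]);b=np.array([-a[1],a[0]])
im=s["color"].copy()
P=lambda pts,z:(proj(s,np.array([[*p,z] for p in pts])))
cs=[xy+i*a*.026+j*b*.022 for i,j in((1,1),(1,-1),(-1,-1),(-1,1))]
x0,y0=190,80;crop=cv2.resize(s["color"][y0:y0+105,x0:x0+140],(800,600),interpolation=cv2.INTER_CUBIC);k=800/140
for z,c in((.07,(255,255,255)),(.09,(255,255,255)),(.01,(0,255,255))):
    cv2.polylines(crop,[(((P(cs,z)-[x0,y0]+.5)*k).astype(np.int32))],True,c,1)
cv2.imwrite("pics/h1.png",crop[:,:,::-1])
E
```

```text
target [0.4811 0.0932] -0.2482 t 10.975
[0.087, -0.008, 5.984, 0.0, 0.0, -0.002]
```

View pics/h1.png

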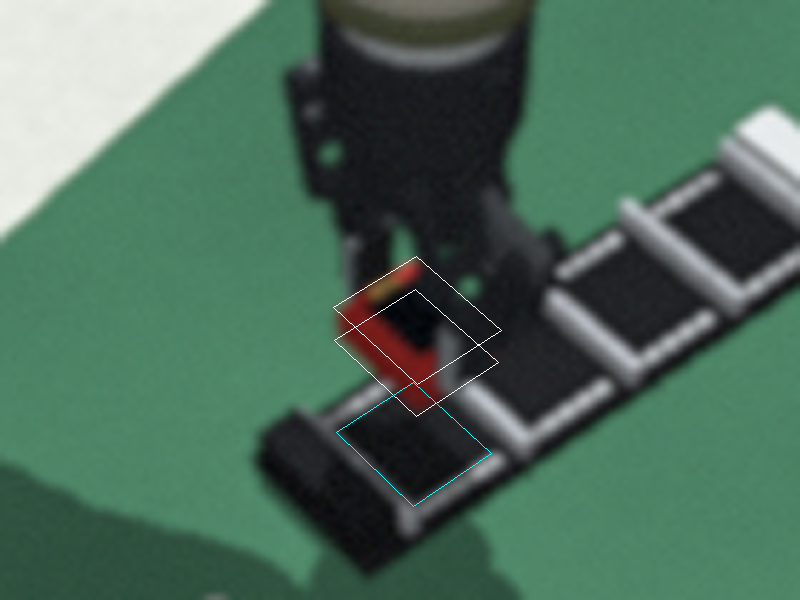

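The held red module lies within about 2 mm of the predicted outline: corner (335,315) against (333,307). The cyan landing rectangle sits between the ribs. Lowering.

Emit:
carry_out --pt "0.05 0 1.5 0 0 0 4.5" --pt "0.05 0 3 0 0 0 4.5" --pt "0.05 0 4.5 0 0 0 4.5" --pt "0.05 0 5.3 0 0 0 4.5" --pt "0.05 0 5.6 0 0 0 4.5" --pt "0.05 0 5.8 0 0 0 4.5" --pt "0.05 0 5.9 0 0 0 4.5" --pt "0.05 0 5.9 0 0 0 4.5"

```text
t: 12.02
tcp_pos: [0.4812, 0.0943, -0.0115]
tcp_rot: [0.0, 0.789, 0.614, 0.0]
ft_force: [-0.0, 0.2, -0.3]
gripper_width: 0.595
grip_force: 41.8
```

Emit:
carry_out --pt "0 0 0.05 0 0 0 4.5" --pt "0 0 0.1 0 0 0 4.5" --pt "0 0 0.1 0 0 0 4.5"

```text
t: 12.4
tcp_pos: [0.4812, 0.0943, -0.0124]
tcp_rot: [0.0, 0.789, 0.614, 0.0]
ft_force: [-0.8, -1.1, 5.1]
gripper_width: 0.596
grip_force: 42.4
```

Contact at 5 N. Releasing and rising.

Emit:
carry_out --pt "0 0 0 0 0 0 5.6" --pt "0 0 0 0 0 0 6.5" --pt "0 0 0 0 0 0 7.5" --pt "0 0 0 0 0 0 7.5" --pt "0 0 -1 0 0 0 7.5" --pt "0 0 -3 0 0 0 7.5" --pt "0 0 -5 0 0 0 7.5" --pt "0 0 -6 0 0 0 7.5" --pt "0 0 -6 0 0 0 7.5"

```text
t: 13.52
tcp_pos: [0.4814, 0.0944, 0.048]
tcp_rot: [0.0, 0.789, 0.614, 0.001]
ft_force: [0.2, -0.3, 0.2]
gripper_width: 0.877
grip_force: 0.0
```

```bash
python3 go.py pick yellow .047
```

```text
target [ 0.4704 -0.1555] -0.2812 t 13.525
[-24.497, 5.053, 0.088, 0.001, -0.001, 0.034]
carry (level) [30.588, -6.081, 0.0, 0.0, 0.0, -0.033]
```

Emit:
carry_out --pt "-4 0.8 0 0 0 0.01 7.5" --pt "-9 1.8 0 0 0 0.02 7.5" --pt "-14 2.9 0 0 0 0.034 7.5" --pt "-19 3.9 0 0 0 0.034 7.5" --pt "-22.5 4.7 0 0 0 0.034 7.5" --pt "-24.5 5.05 0 0 0 0.034 7.5" --pt "-24.5 5.05 0 0 0 0.034 7.5" --pt "-24.5 5.05 0 0 0 0.034 7.5" --pt "-24.5 5.05 0 0 0 0.034 7.5"

```text
t: 14.65
tcp_pos: [0.47, -0.1544, 0.0471]
tcp_rot: [-0.0, 0.799, 0.601, 0.0]
ft_force: [-0.2, -0.3, -0.1]
gripper_width: 0.877
grip_force: 0.0
```

```bash
python3 go.py pick yellow -.0125
python3 - <<'E'
from workcell import imaging
import cv2
a=imaging.snapshot("scene")["color"][120:240,130:290,::-1]
cv2.imwrite("pics/y1.png",cv2.resize(a,(800,600),interpolation=cv2.INTER_CUBIC))
E
```

```text
target [ 0.4704 -0.1555] -0.2812 t 14.65
[-0.095, 0.07, 5.956, -0.001, -0.0, 0.001]
carry (level) [30.588, -6.081, 0.0, 0.0, 0.0, -0.033]
```

View pics/y1.png

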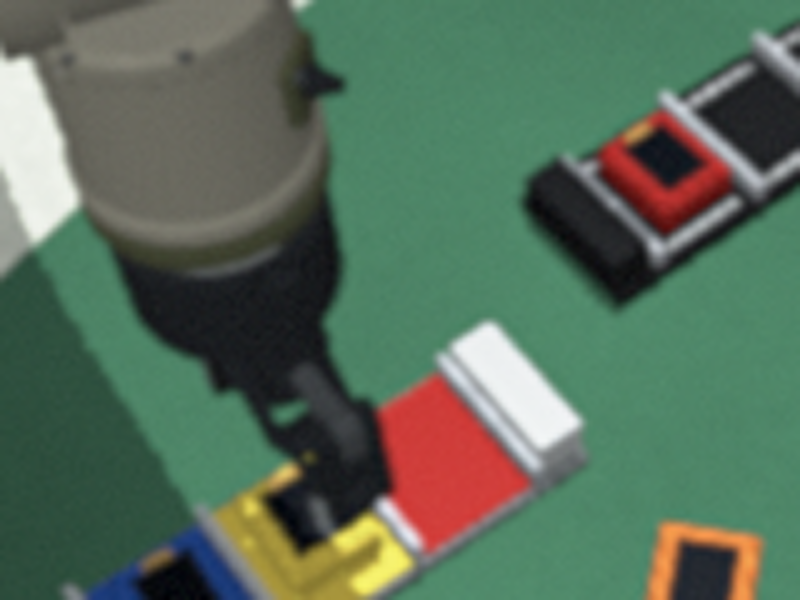

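Red sits square between the ribs at (665,165). Next is yellow: descend and grip.

Emit:
carry_out --pt "-0.1 0.05 2 0 0 0 7.5" --pt "-0.1 0.05 4 0 0 0 7.5" --pt "-0.1 0.05 5.3 0 0 0 7.5" --pt "-0.1 0.05 5.95 0 0 0 7.5" --pt "-0.1 0.05 5.95 0 0 0 7.5" --pt "-0.1 0.05 5.95 0 0 0 4.5" --pt "-0.1 0.05 5.95 0 0 0 4.5" --pt "-0.1 0.05 5.95 0 0 0 4.5" --pt "-0.1 0.05 5.95 0 0 0 4.5" --pt "-0.1 0.05 5.95 0 0 0 4.5" --newtons 40

```text
t: 15.95
tcp_pos: [0.4704, -0.1569, -0.0115]
tcp_rot: [0.0, 0.8, 0.601, 0.0]
ft_force: [-0.4, -0.2, 6.5]
gripper_width: 0.598
grip_force: 41.5
```

Emit:
carry_out --pt "0 0 0 0 0 0 4.5" --pt "0 0 -1 0 0 0 4.5" --pt "0 0 -3 0 0 0 4.5" --pt "0 0 -5 0 0 0 4.5" --pt "0 0 -6 0 0 0 4.5" --pt "0 0 -6 0 0 0 4.5"

```text
t: 16.7
tcp_pos: [0.4705, -0.1568, 0.0485]
tcp_rot: [0.001, 0.799, 0.601, 0.001]
ft_force: [0.5, 0.9, -1.3]
gripper_width: 0.598
grip_force: 42.2
```

```bash
python3 go.py place yellow .047
```

```text
target [0.4968 0.1553] -0.2482 t 16.7
[30.709, -6.151, 0.146, 0.002, -0.0, -0.034]
```

Emit:
carry_out --pt "4 -0.8 0 0 0 -0.01 4.5" --pt "9 -1.8 0 0 0 -0.02 4.5" --pt "14 -2.8 0 0 0 -0.034 4.5" --pt "19 -3.8 0 0 0 -0.034 4.5" --pt "24 -4.8 0 0 0 -0.034 4.5" --pt "28 -5.6 0 0 0 -0.034 4.5" --pt "30.6 -6.15 0 0 0 -0.034 4.5" --pt "30.6 -6.15 0 0 0 -0.034 4.5" --pt "30.6 -6.15 0 0 0 -0.034 4.5" --pt "30.6 -6.15 0 0 0 -0.034 4.5"

```text
t: 17.95
tcp_pos: [0.4961, 0.1528, 0.0476]
tcp_rot: [0.0, 0.79, 0.614, -0.0]
ft_force: [0.8, -0.2, -1.3]
gripper_width: 0.593
grip_force: 42.2
```

```bash
python3 go.py place yellow -.0115
```

```text
target [0.4968 0.1553] -0.2482 t 17.95
[0.261, 0.017, 5.911, -0.0, 0.001, -0.002]
```

Emit:
carry_out --pt "0.1 0 1.5 0 0 0 4.5" --pt "0.1 0 3 0 0 0 4.5" --pt "0.1 0 4.5 0 0 0 4.5" --pt "0.1 0 5.3 0 0 0 4.5" --pt "0.1 0 5.6 0 0 0 4.5" --pt "0.1 0 5.8 0 0 0 4.5" --pt "0.1 0 5.85 0 0 0 4.5" --pt "0.1 0 5.85 0 0 0 4.5"

```text
t: 18.95
tcp_pos: [0.4965, 0.1553, -0.0104]
tcp_rot: [0.0, 0.789, 0.614, 0.0]
ft_force: [0.4, 0.7, -1.1]
gripper_width: 0.598
grip_force: 42.2
```

Emit:
carry_out --pt "0 0 0.06 0 0 0 4.5" --pt "0 0 0.12 0 0 0 4.5" --pt "0 0 0.12 0 0 0 4.5"

```text
t: 19.32
tcp_pos: [0.4965, 0.1553, -0.0114]
tcp_rot: [0.0, 0.789, 0.614, 0.0]
ft_force: [-1.3, 1.0, 5.7]
gripper_width: 0.598
grip_force: 42.9
```

Emit:
carry_out --pt "0 0 0 0 0 0 5.6" --pt "0 0 0 0 0 0 6.5" --pt "0 0 0 0 0 0 7.5" --pt "0 0 0 0 0 0 7.5" --pt "0 0 -1 0 0 0 7.5" --pt "0 0 -3 0 0 0 7.5" --pt "0 0 -5 0 0 0 7.5" --pt "0 0 -6 0 0 0 7.5" --pt "0 0 -6 0 0 0 7.5"

```text
t: 20.45
tcp_pos: [0.4967, 0.1555, 0.0488]
tcp_rot: [0.0, 0.789, 0.614, 0.001]
ft_force: [0.3, 0.3, -0.7]
gripper_width: 0.88
grip_force: 0.0
```

```bash
python3 go.py pick blue .047
```

```text
target [ 0.4529 -0.2161] -0.2812 t 20.45
[-37.1, 4.855, 0.152, 0.001, -0.001, 0.034]
carry (level) [43.294, -6.292, 0.0, 0.0, 0.0, -0.033]
```

Emit:
carry_out --pt "-4 0.5 0 0 0 0.01 7.5" --pt "-9 1.2 0 0 0 0.02 7.5" --pt "-14 1.8 0 0 0 0.034 7.5" --pt "-19 2.5 0 0 0 0.034 7.5" --pt "-24 3.1 0 0 0 0.034 7.5" --pt "-29 3.8 0 0 0 0.034 7.5" --pt "-34 4.4 0 0 0 0.034 7.5" --pt "-37 4.85 0.1 0 0 0.034 7.5" --pt "-37 4.85 0.1 0 0 0.034 7.5" --pt "-37 4.85 0.1 0 0 0.034 7.5"

```text
t: 21.7
tcp_pos: [0.4524, -0.2146, 0.0466]
tcp_rot: [-0.001, 0.799, 0.601, -0.0]
ft_force: [-0.3, -0.5, 1.2]
gripper_width: 0.879
grip_force: 0.0
```

Emit:
carry_out --pt "0 0 0 0 0 0 7.5"

```text
t: 21.82
tcp_pos: [0.4527, -0.214, 0.0468]
tcp_rot: [-0.0, 0.799, 0.601, 0.0]
ft_force: [-0.3, -0.0, -0.4]
gripper_width: 0.872
grip_force: 0.0
```

```bash
python3 go.py pick blue -.012
```

```text
target [ 0.4529 -0.2161] -0.2812 t 21.825
[-0.2, 0.074, 5.882, -0.001, -0.001, 0.001]
carry (level) [43.294, -6.292, 0.0, 0.0, 0.0, -0.033]
```

Emit:
carry_out --pt "-0.1 0.05 2 0 0 0 7.5" --pt "-0.1 0.05 4 0 0 0 7.5" --pt "-0.1 0.05 5.3 0 0 0 7.5" --pt "-0.1 0.05 5.9 0 0 0 7.5" --pt "-0.1 0.05 5.9 0 0 0 7.5" --pt "-0.1 0.05 5.9 0 0 0 4.5" --pt "-0.1 0.05 5.9 0 0 0 4.5" --pt "-0.1 0.05 5.9 0 0 0 4.5" --pt "-0.1 0.05 5.9 0 0 0 4.5" --pt "-0.1 0.05 5.9 0 0 0 4.5" --newtons 40

```text
t: 23.08
tcp_pos: [0.4531, -0.2167, -0.011]
tcp_rot: [0.001, 0.8, 0.601, 0.0]
ft_force: [-0.6, -0.3, 6.8]
gripper_width: 0.597
grip_force: 40.3
```

Emit:
carry_out --pt "0 0 0 0 0 0 4.5" --pt "0 0 -1 0 0 0 4.5" --pt "0 0 -3 0 0 0 4.5" --pt "0 0 -5 0 0 0 4.5" --pt "0 0 -6 0 0 0 4.5" --pt "0 0 -6 0 0 0 4.5"

```text
t: 23.82
tcp_pos: [0.4533, -0.2166, 0.0489]
tcp_rot: [0.001, 0.799, 0.601, 0.0]
ft_force: [0.3, -1.3, -0.8]
gripper_width: 0.592
grip_force: 41.9
```

```bash
python3 go.py place blue .047
```

```text
target [0.5126 0.2173] -0.2482 t 23.825
[43.325, -6.37, 0.174, 0.002, 0.0, -0.034]
```

Emit:
carry_out --pt "4 -0.6 0 0 0 -0.01 4.5" --pt "9 -1.3 0 0 0 -0.02 4.5" --pt "14 -2 0 0 0 -0.034 4.5" --pt "19 -2.8 0 0 0 -0.034 4.5" --pt "24 -3.5 0 0 0 -0.034 4.5" --pt "29 -4.3 0 0 0 -0.034 4.5" --pt "34 -5 0 0 0 -0.034 4.5" --pt "39 -5.7 0 0 0 -0.034 4.5" --pt "42 -6.2 0.1 0 0 -0.034 4.5" --pt "43.3 -6.35 0.1 0 0 -0.034 4.5"

```text
t: 25.08
tcp_pos: [0.5117, 0.2189, 0.0462]
tcp_rot: [-0.0, 0.788, 0.615, -0.0]
ft_force: [-0.2, -0.7, -1.0]
gripper_width: 0.598
grip_force: 41.9
```

Emit:
carry_out --pt "0 0 0 0 0 0 4.5" --pt "0 0 0 0 0 0 4.5" --pt "0 0 0 0 0 0 4.5"

```text
t: 25.45
tcp_pos: [0.5124, 0.2154, 0.0472]
tcp_rot: [0.0, 0.79, 0.613, -0.0]
ft_force: [0.2, 0.2, -0.6]
gripper_width: 0.598
grip_force: 41.9
```

```bash
python3 go.py place blue -.011
```

```text
target [0.5126 0.2173] -0.2482 t 25.45
[0.193, -0.029, 5.818, -0.0, 0.0, -0.002]
```

Emit:
carry_out --pt "0.1 0 1.5 0 0 0 4.5" --pt "0.1 0 3 0 0 0 4.5" --pt "0.1 0 4.5 0 0 0 4.5" --pt "0.1 0 5.3 0 0 0 4.5" --pt "0.1 0 5.6 0 0 0 4.5" --pt "0.1 0 5.75 0 0 0 4.5" --pt "0.1 0 5.75 0 0 0 4.5"

```text
t: 26.32
tcp_pos: [0.5127, 0.2181, -0.0102]
tcp_rot: [0.0, 0.789, 0.614, 0.0]
ft_force: [-0.0, 0.1, -1.0]
gripper_width: 0.599
grip_force: 41.9
```

Emit:
carry_out --pt "0 0 0.05 0 0 0 4.5" --pt "0 0 0.1 0 0 0 4.5" --pt "0 0 0.1 0 0 0 4.5"

```text
t: 26.7
tcp_pos: [0.5127, 0.2182, -0.011]
tcp_rot: [-0.0, 0.789, 0.614, 0.0]
ft_force: [-0.9, 0.4, 5.8]
gripper_width: 0.597
grip_force: 42.4
```

Emit:
carry_out --pt "0 0 0 0 0 0 5.6" --pt "0 0 0 0 0 0 6.5" --pt "0 0 0 0 0 0 7.5" --pt "0 0 0 0 0 0 7.5" --pt "0 0 -1 0 0 0 7.5" --pt "0 0 -3 0 0 0 7.5" --pt "0 0 -5 0 0 0 7.5" --pt "0 0 -6 0 0 0 7.5" --pt "0 0 -6 0 0 0 7.5"

```text
t: 27.82
tcp_pos: [0.5129, 0.2184, 0.0493]
tcp_rot: [0.0, 0.789, 0.614, 0.001]
ft_force: [-0.7, 0.8, 0.3]
gripper_width: 0.876
grip_force: 0.0
```

```bash
python3 go.py pick green .047
```

```text
target [ 0.4342 -0.2808] -0.2812 t 27.825
[-50.326, 4.605, 0.19, 0.001, -0.001, 0.033]
carry (level) [56.431, -6.503, 0.0, 0.0, 0.0, -0.033]
```

Emit:
carry_out --pt "-4 0.4 0 0 0 0.01 7.5" --pt "-9 0.8 0 0 0 0.02 7.5" --pt "-14 1.3 0 0 0 0.034 7.5" --pt "-20 1.8 0 0 0 0.034 7.5" --pt "-26 2.4 0 0 0 0.034 7.5" --pt "-32 2.9 0 0 0 0.034 7.5" --pt "-38 3.5 0 0 0 0.034 7.5" --pt "-43 4 0.1 0 0 0.034 7.5" --pt "-47 4.3 0.1 0 0 0.034 7.5" --pt "-50.3 4.6 0.2 0 0 0.034 7.5"

```text
t: 29.08
tcp_pos: [0.4328, -0.2826, 0.046]
tcp_rot: [-0.0, 0.8, 0.6, -0.0]
ft_force: [-0.4, 0.5, 0.1]
gripper_width: 0.876
grip_force: 0.0
```

Emit:
carry_out --pt "0 0 0 0 0 0 7.5" --pt "0 0 0 0 0 0 7.5" --pt "0 0 0 0 0 0 7.5"

```text
t: 29.45
tcp_pos: [0.4339, -0.2795, 0.0463]
tcp_rot: [-0.0, 0.799, 0.601, 0.0]
ft_force: [0.0, 0.6, -0.5]
gripper_width: 0.876
grip_force: 0.0
```

```bash
python3 go.py pick green -.0115;python3 - <<'E'
from workcell import imaging
import cv2
a=imaging.snapshot("scene")["color"][90:300,90:370,::-1]
cv2.imwrite("pics/b1.png",cv2.resize(a,(800,600),interpolation=cv2.INTER_CUBIC))
E
```

```text
target [ 0.4342 -0.2808] -0.2812 t 29.45
[-0.121, 0.066, 5.781, -0.001, -0.001, 0.001]
carry (level) [56.431, -6.503, 0.0, 0.0, 0.0, -0.033]
```

View pics/b1.png

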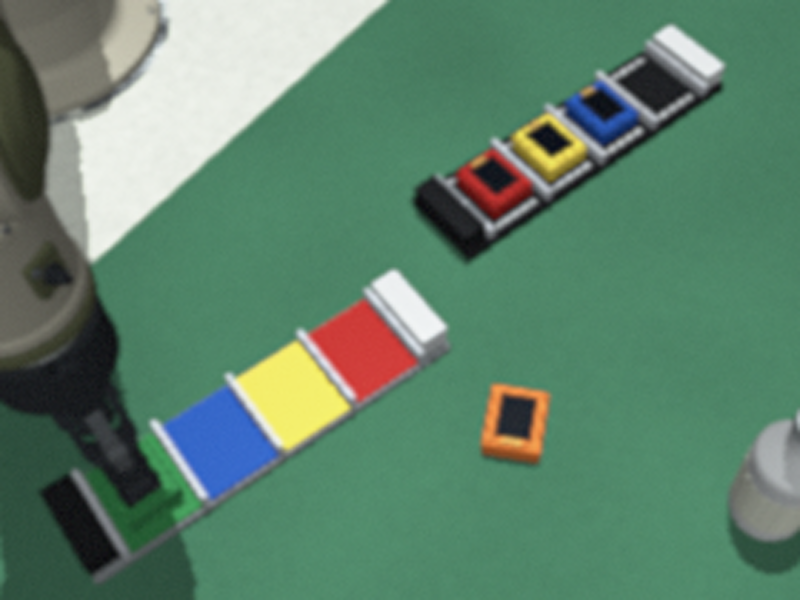

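Red (497,180), yellow (550,145) and blue (602,108) sit between the ribs in the test rack. Next is green.

Emit:
carry_out --pt "-0.05 0.05 2 0 0 0 7.5" --pt "-0.05 0.05 4 0 0 0 7.5" --pt "-0.05 0.05 5.3 0 0 0 7.5" --pt "-0.05 0.05 5.85 0 0 0 7.5" --pt "-0.05 0.05 5.85 0 0 0 7.5" --pt "-0.05 0.05 5.85 0 0 0 4.5" --pt "-0.05 0.05 5.85 0 0 0 4.5" --pt "-0.05 0.05 5.85 0 0 0 4.5" --pt "-0.05 0.05 5.85 0 0 0 4.5" --pt "-0.05 0.05 5.85 0 0 0 4.5" --newtons 40

```text
t: 30.75
tcp_pos: [0.4344, -0.2816, -0.0112]
tcp_rot: [0.001, 0.799, 0.601, 0.0]
ft_force: [-1.0, 0.7, 6.9]
gripper_width: 0.597
grip_force: 41.0
```

Emit:
carry_out --pt "0 0 0 0 0 0 4.5" --pt "0 0 -1 0 0 0 4.5" --pt "0 0 -3 0 0 0 4.5" --pt "0 0 -5 0 0 0 4.5" --pt "0 0 -6 0 0 0 4.5" --pt "0 0 -6 0 0 0 4.5"

```text
t: 31.5
tcp_pos: [0.4345, -0.2816, 0.0488]
tcp_rot: [0.001, 0.799, 0.601, 0.0]
ft_force: [-0.4, -0.3, -1.3]
gripper_width: 0.597
grip_force: 41.9
```

```bash
python3 go.py place green .047
```

```text
target [0.5283 0.2794] -0.2482 t 31.5
[56.494, -6.591, 0.156, 0.002, 0.0, -0.034]
```

Emit:
carry_out --pt "4 -0.5 0 0 0 -0.01 4.5" --pt "9 -1 0 0 0 -0.02 4.5" --pt "14 -1.6 0 0 0 -0.034 4.5" --pt "20 -2.3 0 0 0 -0.034 4.5" --pt "26 -3 0 0 0 -0.034 4.5" --pt "32 -3.7 0 0 0 -0.034 4.5" --pt "38 -4.4 0 0 0 -0.034 4.5" --pt "44 -5.1 0 0 0 -0.034 4.5" --pt "50 -5.8 0 0 0 -0.034 4.5" --pt "54 -6.3 0 0 0 -0.034 4.5"

```text
t: 32.75
tcp_pos: [0.5233, 0.2581, 0.0471]
tcp_rot: [-0.0, 0.788, 0.615, -0.0]
ft_force: [-0.5, -0.2, -0.8]
gripper_width: 0.598
grip_force: 41.9
```

Emit:
carry_out --pt "0 0 0 0 0 0 4.5" --pt "0 0 0 0 0 0 4.5" --pt "0 0 0 0 0 0 4.5"

```text
t: 33.12
tcp_pos: [0.5236, 0.2528, 0.0479]
tcp_rot: [0.0, 0.79, 0.613, -0.001]
ft_force: [-0.1, -0.1, -1.5]
gripper_width: 0.594
grip_force: 41.9
```

```bash
python3 go.py place green -.0112
```

```text
target [0.5283 0.2794] -0.2482 t 33.125
[2.69, -0.205, 5.906, -0.0, 0.001, -0.002]
```

Emit:
carry_out --pt "1.3 -0.1 0 0 0 0 4.5" --pt "2.6 -0.2 0 0 0 0 4.5" --pt "2.6 -0.2 1.5 0 0 0 4.5" --pt "2.6 -0.2 3 0 0 0 4.5" --pt "2.6 -0.2 4.5 0 0 0 4.5" --pt "2.6 -0.2 5.3 0 0 0 4.5" --pt "2.6 -0.2 5.6 0 0 0 4.5" --pt "2.6 -0.2 5.8 0 0 0 4.5" --pt "2.6 -0.2 5.8 0 0 0 4.5"

```text
t: 34.25
tcp_pos: [0.5284, 0.2805, -0.0097]
tcp_rot: [0.0, 0.789, 0.614, 0.0]
ft_force: [0.4, -0.6, -0.3]
gripper_width: 0.602
grip_force: 41.9
```

Emit:
carry_out --pt "0 0 0.05 0 0 0 4.5" --pt "0 0 0.1 0 0 0 4.5" --pt "0 0 0.1 0 0 0 4.5"

```text
t: 34.62
tcp_pos: [0.5282, 0.2805, -0.0108]
tcp_rot: [0.0, 0.789, 0.614, 0.0]
ft_force: [-0.0, 0.5, 0.2]
gripper_width: 0.596
grip_force: 41.9
```

Emit:
carry_out --pt "0 0 0.04 0 0 0 4.5" --pt "0 0 0.06 0 0 0 4.5" --pt "0 0 0.06 0 0 0 4.5"

```text
t: 35.0
tcp_pos: [0.5283, 0.2805, -0.0111]
tcp_rot: [-0.0, 0.789, 0.614, 0.0]
ft_force: [-0.9, 0.3, 5.9]
gripper_width: 0.595
grip_force: 42.5
```

Contact. I'll release, rise and move back toward -y so that both cameras can see the rack.

Emit:
carry_out --pt "0 0 0 0 0 0 5.6" --pt "0 0 0 0 0 0 6.5" --pt "0 0 0 0 0 0 7.5" --pt "0 0 0 0 0 0 7.5" --pt "0 0 -1 0 0 0 7.5" --pt "0 0 -3 0 0 0 7.5" --pt "0 0 -6 0 0 0 7.5" --pt "0 0 -10 0 0 0 7.5" --pt "0 0 -14 0 0 0 7.5" --pt "0 0 -14 0 0 0 7.5"

```text
t: 36.25
tcp_pos: [0.5298, 0.2811, 0.132]
tcp_rot: [0.0, 0.789, 0.614, 0.003]
ft_force: [0.0, -0.2, -0.2]
gripper_width: 0.872
grip_force: 0.0
```

Emit:
carry_out --pt "-5 0 0 0 0 0 7.5" --pt "-10 0.5 0 0 0 0 7.5" --pt "-15 1 0 0 0 0 7.5" --pt "-21 1.5 0 0 0 0 7.5" --pt "-27 2 0 0 0 0 7.5" --pt "-33 2.5 0 0 0 0 7.5" --pt "-39 3 0 0 0 0 7.5" --pt "-45 3.5 0 0 0 0 7.5" --pt "-50 4 0 0 0 0 7.5" --pt "-50 4 0 0 0 0 7.5"

```text
t: 37.5
tcp_pos: [0.4428, -0.2183, 0.1285]
tcp_rot: [0.001, 0.791, 0.611, -0.0]
ft_force: [-0.4, 1.5, -0.3]
gripper_width: 0.875
grip_force: 0.0
```

Run:
```python
from workcell import imaging
import cv2,numpy as np
a=imaging.snapshot("scene")["color"][85:185,220:355,::-1]
b=imaging.snapshot("top")["color"][180:255,120:260,::-1]
cv2.imwrite("pics/end.png",np.hstack([cv2.resize(a,(400,296),interpolation=cv2.INTER_CUBIC),cv2.resize(b,(400,296),interpolation=cv2.INTER_CUBIC)]))
```

```text
(no output)
```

View pics/end.png

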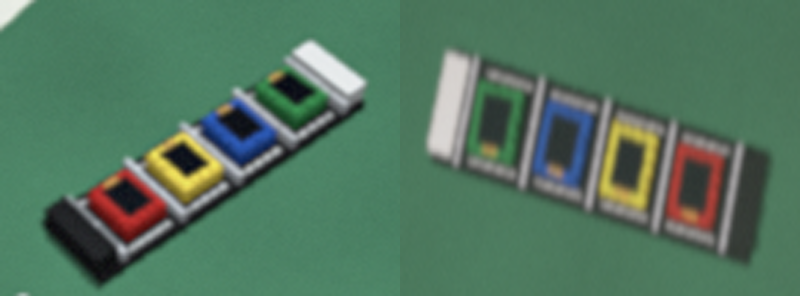

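Both views show green, blue, yellow, red from the white block outwards, each glass up, square between its ribs and within the edge. In the top view they are at (495,120), (563,143), (630,165) and (697,187). Handing in.

```bash
python3 -c "
from workcell import job;print(job.finish_job())"
```

```text
the job is handed in; nothing more can be done
None
```

All four modules are in the test rack in reverse order (green, blue, yellow, red from the white end), released glass up and square between the ribs, and the job was handed in at about 38 s; no verdict came back.

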